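Make up two dispensary orders from the stock on the bench

TASK

Make up the two orders: the blue tray gets the amber jar with the white lid, the red carton and the white bottle with the blue cap; the yellow tray gets the tub with the green lid and the brass tin. Stand each one upright on the floor of a cell of its own (any cell of its tray), setting it down without dropping it, and leave the black-lidded jar, the orange-lidded tub and the green carton standing where they are.

Things in the scene. Friction and masses are not known exactly. Their poses are not given: they have to be found in the camera images.
- tray_blue: open blue plastic order tray, fixed, 256 mm long (own x) by 88 mm wide (own y), length roughly along world x; origin: centre of underside. Two dividers make a row of three cells, each 80 x 80 mm inside, centred at x = -84, 0, +84 mm, y = 0. Floor 4 mm thick; walls and dividers 4 mm thick, ending 28 mm above the bench; a lip reaches 16 mm beyond each end. Starts empty, left or right of the stock.
- tray_yellow: open yellow plastic order tray, fixed, 256 mm long (own x) by 88 mm wide (own y), length roughly along world x; origin: centre of underside. Two dividers make a row of three cells, each 80 x 80 mm inside, centred at x = -84, 0, +84 mm, y = 0. Floor 4 mm thick; walls and dividers 4 mm thick, ending 28 mm above the bench; a lip reaches 16 mm beyond each end. Starts empty, left or right of the stock.
- jar_white_lid: amber glass jar with a white screw lid and a paper label round its lower half: body 56 mm in diameter to 50 mm height, lid 54 mm in diameter from 54 mm height to the top at 70 mm, about 160 g. Origin at the centre of its underside, z up; it starts upright on the bench.
- carton_red: red cardboard carton with a white band round its middle, standing, closed and rigid: 44 mm (its own x) by 60 mm (its own y) by 85 mm high, about 90 g. It fits a tray cell at any yaw. Origin at the centre of its underside, z up; it starts upright on the bench.
- bottle_blue_cap: slim white plastic bottle with a blue cap: body 42 mm in diameter up to 64 mm height, then a shoulder, cap 26 mm in diameter from 80 mm to the top at 98 mm, about 120 g. Origin at the centre of its underside, z up; it starts upright on the bench.
- tub_green_lid: white plastic tub with a green lid and a stripe of the same colour: body 58 mm in diameter, lid 60 mm in diameter from 50 mm height to the top at 66 mm, about 120 g. Origin at the centre of its underside, z up; it starts upright on the bench.
- tin_brass: round brass tin with a red band round its side, closed: 62 mm in diameter, 50 mm high, straight sides, about 150 g. Origin at the centre of its underside, z up; it starts upright on the bench.
- jar_black_lid: amber glass jar with a black screw lid and a paper label round its lower half: body 56 mm in diameter to 50 mm height, lid 54 mm in diameter from 54 mm height to the top at 70 mm, about 160 g. Origin at the centre of its underside, z up; it starts upright on the bench. Part of no order: it stays where it is.
- tub_orange_lid: white plastic tub with an orange lid and a stripe of the same colour: body 58 mm in diameter, lid 60 mm in diameter from 50 mm height to the top at 66 mm, about 120 g. Origin at the centre of its underside, z up; it starts upright on the bench. Part of no order: it stays where it is.
- carton_green: green cardboard carton with a white band round its middle, standing, closed and rigid: 44 mm (its own x) by 60 mm (its own y) by 85 mm high, about 90 g. It fits a tray cell at any yaw. Origin at the centre of its underside, z up; it starts upright on the bench. Part of no order: it stays where it is.
Mind the look-alikes: they are no part of the job. Leave any purple look-alike of the bottle_blue_cap alone.

How it is judged:
By the outcome, as a careful person would: the job done as asked, in the order asked, and still so for the second after the job is handed in, with the robot touching nothing.
It also fails if it takes over 128 s, if anything falls off the work surface, if the arm or the gripper's body presses on something with over 40 N, if the wrist force passes 120 N, or if a joint passes its speed limit or range.

ROBOT

A 6-joint arm with a two-finger parallel gripper is mounted at the origin on the work surface. World frame = base frame: x ahead of the robot, y to its left, z up, the work surface at z = 0. Lengths are in m, angles in rad, forces in N, time in s.
With the tool pointing down it reaches from about 0.35 to 0.975 m from the base axis. Payload 4.9 kg.
Tool frame: the origin (TCP) lies midway between the tips of the shut fingers; the grasp point (between the pads) lies 19 mm behind it; z points along the fingers, y is the line along which they close (so a half turn about z gives the same grasp; the last joint's range is limited). The gripper opens to 85 mm and grips with 20 to 120 N. Pads are 22 mm wide; open, the fingers measure 114 mm over their backs; the gripper's body (76 mm by 85 mm) begins 54 mm behind the grasp point. The pads swing forward as they close: fully open they stand 13 mm farther back than shut.
Start: joints at [-1.403, 0.053, 1.613, -0, 1.476, -0.119], TCP at [0.177, -0.599, 0.231] pointing down, gripper open.
Joint ranges: [-3.01, 3.01], [-1.01, 2.22], [0.06, 2.58], [-1.02, 4.17], [0.09, 2.62], [-3.14, 3.14]. Speed limits (rad/s): [2.57, 2.57, 3.14, 3.14, 3.14, 3.14].

INTERFACE

Orientations are given as a rotation vector (axis times angle).
In Python, from station import ctrl gives the robot as it stands.
- The arm moves only by the tool step_arm, never from a script. Its argument "targets" is a list of rows, each an object with "travel": the shift along the world's x, y, z as a fraction of full scale, a list of three; "angular": the turn, a rotation vector about the world's x, y, z as a fraction of full scale, a list of three; "gripper": the opening, from 0 (shut) to 1 (fully open). In form: [{"travel": [x, y, z], "angular": [rx, ry, rz], "gripper": gripper}, ...]. A call has 1 to 10 rows; each row is the pose to reach, as a shift and turn from the pose commanded when the call began; what a row does not reach only later rows make up. Full scale, the value 1, is 0.6 m for a shift and pi/4 rad for a turn. A row lasts 1/10 s, in which the tool goes at most 50 mm and 8.59 degrees, less where a joint would pass 70% of its speed; a pose out of reach is approached as far as the arm can. A call with a number of a shift or a turn outside -1 to 1 is refused whole. A call with a gripper value outside its range is refused whole. The fingers move at their own pace and stop on an object; "squeeze" is the grip in N (left out, the last holds). Time passes only in rows, so rows that repeat a pose let the fingers close. It gives the time, the measured TCP pose, the force, the opening and the grip force at its end, in the units of the state.
- ctrl.get_obs(): the state, without advancing time (a new reading comes with each control period).
- ctrl.get_image(name): name is "scene" or "top" or "wrist"; returns a dict with "img" (480x640x3 uint8, red, green, blue), "fx", "fy", "cx", "cy" (pixels), "D" ([k1, k2, p1, p2, k3] as OpenCV has them; the pictures are not rectified), "rvec" (rotation vector, rad) and "tvec" (3), from world to camera coordinates, as OpenCV has them. Camera axes: x right, y down, z forward; pixel columns grow to the right and rows downward; lengths in m; the calibration is good to about 2 mm. A picture is of the moment at which its call begins. There is no depth.
- ctrl.finish_job(): hands the job in; it is judged then, once.
The state is a dict: "t": time; "q": joint angles; "dq": joint speeds; "effort": joint torques, N m; "tool_pos": TCP position; "tool_rot": TCP orientation; "contact_force": force on the tool from outside, world axes, zero at the start; "wrist_torque": the same for the moment, N m; "opening": finger opening in m; "grip_force": force on a finger pad.
Only numpy, scipy, OpenCV 4.12 (cv2) and the standard library are available. Lean on these libraries where they do the work, as an engineer would, in place of code of your own. Each camera call takes 0.05 s, during which the arm holds its last target. There are 200 camera calls.

## Working session

There is one attempt and no reset: what is moved stays moved. The work goes in short steps, Python scripts to look and compute and a tool call to move; the robot and the scene stay as the last step left them, time stands still between calls to the robot, and variables do not carry over. Pictures are saved under pics/ and viewed, at most 14 in all, crops included, and the job is handed in when it is done.

Besides the shell and the picture viewer there is one more tool, called after ">>>" by a JSON object that holds its "fn" and its "kwargs", one argument or row to a line. step_arm: Moves the arm, as the interface text tells. Its arguments: {"type":"object","properties":{"targets":{"type":"array"},"squeeze":{"type":"number"}},"required":["targets"]}

```bash
mkdir -p pics; ls; python3 - <<'E'
from station import ctrl
import cv2
for n in("top","scene"):
    d=ctrl.get_image(n); cv2.imwrite(f"pics/{n}0.png",d["img"][:,:,::-1])
    print(n,{k:d[k] for k in d if k!="img"})
o=ctrl.get_obs();print(o)
E
```

```text
pics
top {'fx': 440.75741399893724, 'fy': 440.75741399893724, 'cx': 317.9361913459575, 'cy': 240.5791822802537, 'D': array([-0.07484766,  0.        ,  0.        ,  0.        ,  0.        ]), 'rvec': array([ 2.15336173, -2.09782945,  0.22966388]), 'tvec': array([-0.02981652,  0.52251036,  0.7701513 ])}
scene {'fx': 588.3895788626613, 'fy': 588.3895788626613, 'cx': 332.5026326705214, 'cy': 243.11208500554386, 'D': array([-0.15475757,  0.        ,  0.        ,  0.        ,  0.        ]), 'rvec': array([ 1.18262354,  2.24199572, -1.00871956]), 'tvec': array([ 0.28925887, -0.24550525,  1.64049089])}
{'t': 0.1, 'q': array([-1.40299075e+00,  5.33242877e-02,  1.61414908e+00,  4.33652814e-05,
        1.47600879e+00, -1.19001829e-01]), 'dq': array([-0.00065264,  0.00026439, -0.00449922, -0.00138767, -0.0007706 ,
        0.00119029]), 'effort': array([ 1.20658031e-03, -3.94902921e+01, -3.71361673e+01,  8.04047772e-06,
        3.95169365e-03, -4.49826842e-06]), 'tool_pos': array([ 0.17672371, -0.59890926,  0.23016977]), 'tool_rot': array([-3.10747548e+00, -4.48696946e-01,  4.62921811e-06]), 'contact_force': array([-0.59168215,  1.45914309, -0.20451435]), 'wrist_torque': array([ 0.00543916,  0.02405715, -0.01179943]), 'grip_force': 0.0, 'opening': 0.08532253668319408}
```

View pics/top0.png

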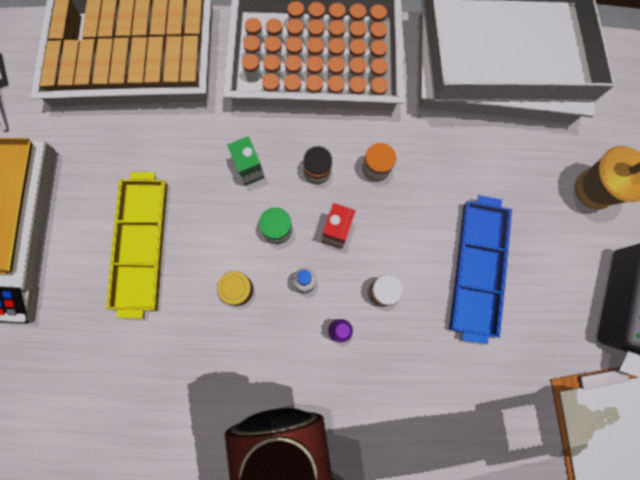

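View pics/scene0.png

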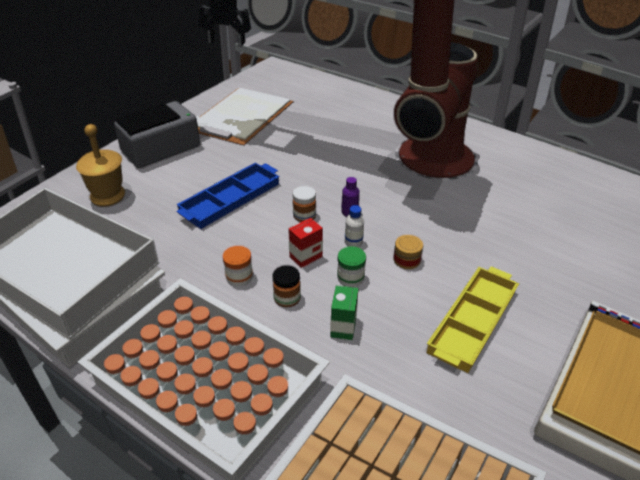

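Top view (robot at the bottom, +x up, +y left):
- **Blue order:** white-lid jar (387,291), red carton (339,225), blue-cap bottle (304,280).
- **Yellow order:** green tub (276,225), brass tin (235,288).
- **Stay put:** black-lid jar (317,163), orange tub (379,160), green carton (245,160), purple bottle (341,330).
- **Trays:** yellow (137,245), blue (481,270).

The jar at (387,291) is the one meant because its lid is white. The bottle at (304,280) is meant because its cap is blue. I'll confirm both in a crop and measure.

```bash
cat > h.py <<'E'
import cv2,numpy as np
from scipy.optimize import minimize
def proj(d,P): return cv2.projectPoints(np.float64(P),d["rvec"],d["tvec"],np.array([[d["fx"],0,d["cx"]],[0,d["fy"],d["cy"]],[0,0,1.]]),d["D"])[0][:,0]
def back(d,uv,z):
    K=np.array([[d["fx"],0,d["cx"]],[0,d["fy"],d["cy"]],[0,0,1.]])
    p=cv2.undistortPoints(np.float64([[uv]]),K,d["D"])[0,0]; R=cv2.Rodrigues(d["rvec"])[0]
    c=-R.T@d["tvec"]; r=R.T@np.r_[p,1]; return c+r*(z-c[2])/r[2]
def blob(d,seed,rng,rad=45,close=0):
    hsv=cv2.cvtColor(d["img"],cv2.COLOR_RGB2HSV); m=cv2.inRange(hsv,np.array(rng[0]),np.array(rng[1]))
    if rng[0][0]>rng[1][0]: m=cv2.inRange(hsv,np.array([0]+list(rng[0][1:])),np.array(rng[1]))|cv2.inRange(hsv,np.array(rng[0]),np.array([180]+list(rng[1][1:])))
    w=np.zeros_like(m); cv2.circle(w,seed,rad,255,-1); m&=w
    n,l,s,c=cv2.connectedComponentsWithStats(m); k=1+np.argmax(s[1:,4]); return (l==k).astype(np.uint8)
def hullmask(d,P,shape,S=4):
    h=cv2.convexHull(np.float32(proj(d,P))); m=np.zeros((shape[0],shape[1]),np.uint8)
    cv2.fillPoly(m,[np.int32(np.round(h*16))],1,shift=4); return m
A=np.linspace(0,2*np.pi,40,endpoint=False)
def cyl(x,y,r,z0,z1): return np.array([[x+r*np.cos(a),y+r*np.sin(a),z] for z in(z0,z1) for a in A])
def box(x,y,t,a,b,z0,z1):
    c,s=np.cos(t),np.sin(t); return np.array([[x+c*u-s*v,y+s*u+c*v,z] for z in(z0,z1) for u in(-a/2,a/2) for v in(-b/2,b/2)])
def fit(d,mask,f,x0,st):
    def cost(p): m=hullmask(d,f(p),mask.shape); return np.sum(m!=mask)/max(1,mask.sum())
    s=np.vstack([x0]+[np.array(x0)+np.eye(len(x0))[i]*st[i] for i in range(len(x0))])
    r=minimize(cost,x0,method="Nelder-Mead",options=dict(initial_simplex=s,xatol=2e-4,fatol=1e-4)); return r.x,r.fun
E
python3 - <<'E'
from station import ctrl
from h import *
import pickle
d=ctrl.get_image("top"); pickle.dump(d,open("top.pkl","wb"));pickle.dump(ctrl.get_image("scene"),open("scene.pkl","wb"))
im=d["img"]; crop=cv2.resize(im[130:350,210:430],(594,594),interpolation=cv2.INTER_CUBIC); cv2.imwrite("pics/crop.png",crop[:,:,::-1])
hs=cv2.cvtColor(im,cv2.COLOR_RGB2HSV)
for p in[(387,288),(342,213),(304,276),(276,219),(235,286),(137,240),(485,225),(341,328),(240,150),(316,155),(379,154)]: print(p,hs[p[1],p[0]],back(d,p,.07).round(3))
E
```

```text
(387, 288) [145   8 197] [ 0.436 -0.142  0.07 ]
(342, 213) [  1 188 201] [ 0.573 -0.059  0.07 ]
(304, 276) [110 179 199] [0.454 0.008 0.07 ]
(276, 219) [ 68 168 162] [0.558 0.062 0.07 ]
(235, 286) [ 24 171 194] [0.433 0.13  0.07 ]
(137, 240) [ 30 212 198] [0.511 0.316 0.07 ]
(485, 225) [111 190 196] [ 0.558 -0.328  0.07 ]
(341, 328) [140 169 175] [ 0.364 -0.06   0.07 ]
(240, 150) [ 66 170 150] [0.691 0.137 0.07 ]
(316, 155) [150  21  48] [ 0.685 -0.008  0.07 ]
(379, 154) [ 14 204 195] [ 0.692 -0.129  0.07 ]
```

View pics/crop.png

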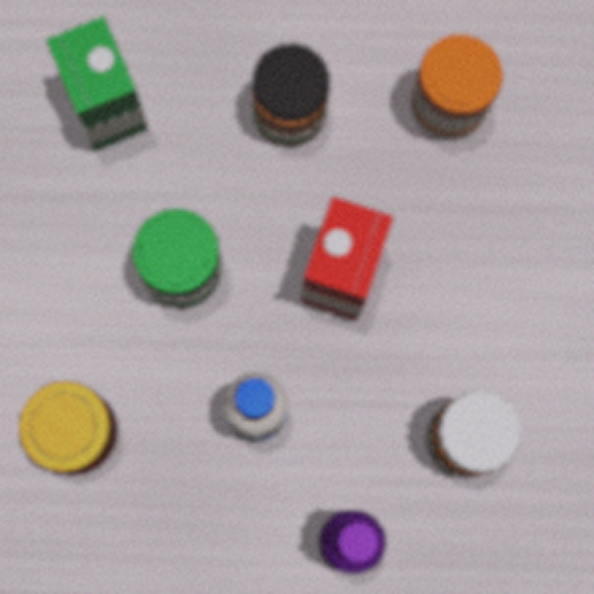

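The crop confirms it: white-lid jar at crop (480,432), blue-cap bottle (255,400), red carton (347,250), green-lid tub (177,252), brass tin (67,427). The purple bottle (352,540) and black-lid jar (290,85) are the look-alikes. Next I fit the top faces.

```bash
python3 - <<'E'
from h import *
import pickle
d=pickle.load(open("top.pkl","rb"));s=pickle.load(open("scene.pkl","rb"))
disc={"jar":((387,289),([0,0,165],[180,30,255]),.027,.070,22,(.436,-.142)),
"bottle":((304,276),([100,120,90],[120,255,255]),.013,.098,20,(.454,.008)),
"tub":((276,221),([55,110,115],[85,255,255]),.030,.066,28,(.558,.062)),
"tin":((235,287),([15,110,130],[35,255,255]),.031,.050,28,(.433,.13)),
"orange":((379,156),([5,120,130],[20,255,255]),.030,.066,28,(.69,-.129)),
"purple":((342,329),([130,100,135],[160,255,255]),.013,.098,20,(.364,-.06))}
V=d["img"].copy()
def show(n,m,P,x,c):
    print(n,x.round(4),"err%.3f"%c,"area",m.sum())
    cv2.polylines(V,[cv2.convexHull(np.float32(proj(d,P))).round().astype(int)],True,(0,255,255),1)
for n,(sd,rg,r,z,rad,x0) in disc.items():
    m=blob(d,sd,rg,rad); x,c=fit(d,m,lambda p:cyl(*p,r,z-.0001,z),x0,(.01,.01)); show(n,m,cyl(*x,r,z-.0001,z),x,c)
def filled(m): 
    c=max(cv2.findContours(m,cv2.RETR_EXTERNAL,cv2.CHAIN_APPROX_NONE)[0],key=cv2.contourArea); o=np.zeros_like(m); cv2.fillPoly(o,[c],1); return o
for n,sd,rg,x0 in[("redc",(340,220),([172,110,130],[8,255,255]),(.565,-.057)),("greenc",(243,155),([55,110,115],[85,255,255]),(.68,.135))]:
    m=filled(blob(d,sd,rg,30)); 
    x,c=min((fit(d,m,lambda p:box(*p,.044,.060,.0849,.085),(*x0,t),(.01,.01,.3)) for t in np.arange(0,3.1,.5)),key=lambda r:r[1]); show(n,m,box(*x,.044,.060,.0849,.085),x,c)
for n,sd,rg,x0 in[("yellow",(137,245),([22,120,90],[36,255,255]),(.5,.3)),("blue",(481,270),([100,120,60],[120,255,255]),(.47,-.31))]:
    m=blob(d,sd,rg,90)
    f=lambda p:np.vstack([box(*p,.256,.088,0,.028)])
    o=cv2.morphologyEx(m,cv2.MORPH_CLOSE,np.ones((9,9)))
    x,c=fit(d,o,f,(*x0,0),(.02,.02,.1)); show(n,o,f(x),x,c)
    for k in(-.084,0,.084): print("  cell",round(x[0]+k*np.cos(x[2]),4),round(x[1]+k*np.sin(x[2]),4))
cv2.imwrite("pics/fit.png",cv2.resize(V[110:350,90:530],(800,436),interpolation=cv2.INTER_CUBIC)[:,:,::-1])
E
```

```text
jar [ 0.4373 -0.1514] err0.341 area 1132
bottle [0.4491 0.0071] err0.244 area 156
tub [0.5521 0.0663] err0.142 area 737
tin [0.431  0.1355] err0.099 area 856
orange [ 0.6868 -0.1321] err0.095 area 682
purple [ 0.3608 -0.0603] err0.255 area 165
redc [ 0.5539 -0.0522  1.2524] err0.061 area 768
greenc [0.6778 0.1281 2.0391] err0.316 area 557
yellow [ 0.5137  0.3387 -0.0079] err0.100 area 6699
  cell 0.4297 0.3393
  cell 0.5137 0.3387
  cell 0.5977 0.338
blue [ 0.4846 -0.3401 -0.1544] err0.089 area 6633
  cell 0.4016 -0.3272
  cell 0.4846 -0.3401
  cell 0.5676 -0.353
```

View pics/fit.png

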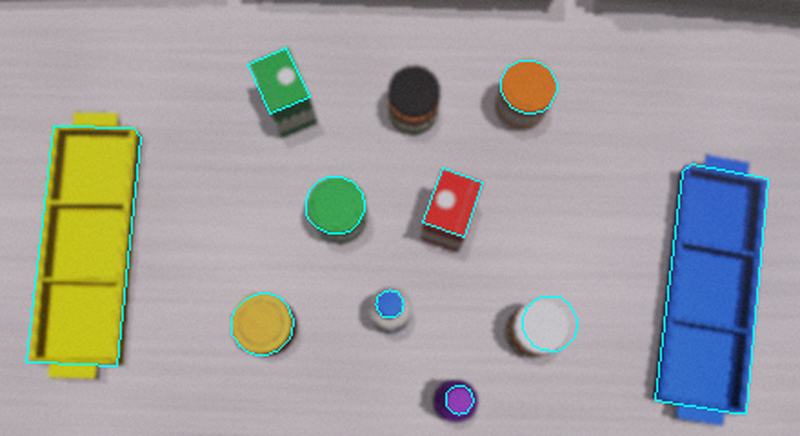

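Fits look right for everything except the jar, whose mask leaked into the bench. I'll redo the jar and check the trays by overlaying their inner rims.

```bash
python3 - <<'E'
from h import *
import pickle
d=pickle.load(open("top.pkl","rb"))
g=cv2.cvtColor(d["img"],cv2.COLOR_RGB2HSV)
for t in(180,186,190):
    m=blob(d,(387,290),([0,0,t],[180,14,255]),22); x,c=fit(d,m,lambda p:cyl(*p,.027,.0699,.07),(.436,-.142),(.01,.01)); print(t,x.round(4),c,m.sum())
print(back(d,(387.8,290),.07))
V=cv2.resize(d["img"],None,fx=4,fy=4,interpolation=cv2.INTER_CUBIC)
def draw(P,c): cv2.polylines(V,[np.int32((proj(d,P)*4+1.5).round())],True,c,1)
for X in((.5137,.3387,-.0079),(.4846,-.3401,-.1544)):
    for k in(-.084,0,.084):
        cx,cy=X[0]+k*np.cos(X[2]),X[1]+k*np.sin(X[2])
        for z,c in((.028,(255,0,0)),(.004,(255,255,255))):
            b=box(cx,cy,X[2],.08,.08,z,z+.001)[:4][[0,1,3,2]]; draw(b,c)
A_=V[660:1300,400:700]; B=V[760:1400,1770:2070]
draw(cyl(.4368,-.1445,.027,.07,.07)[:40],(255,0,0))
C=V[1080:1260,1470:1650]; C=cv2.copyMakeBorder(C,0,460,0,0,cv2.BORDER_CONSTANT)
cv2.imwrite("pics/trays.png",np.hstack([A_,B,C])[:600,:,::-1])
E
```

```text
180 [ 0.4389 -0.1499] 0.2817622950819672 976
186 [ 0.4373 -0.1457] 0.23918575063613232 786
190 [ 0.4345 -0.1446] 0.20195439739413681 614
[ 0.43263414 -0.14338578  0.07      ]
```

View pics/trays.png

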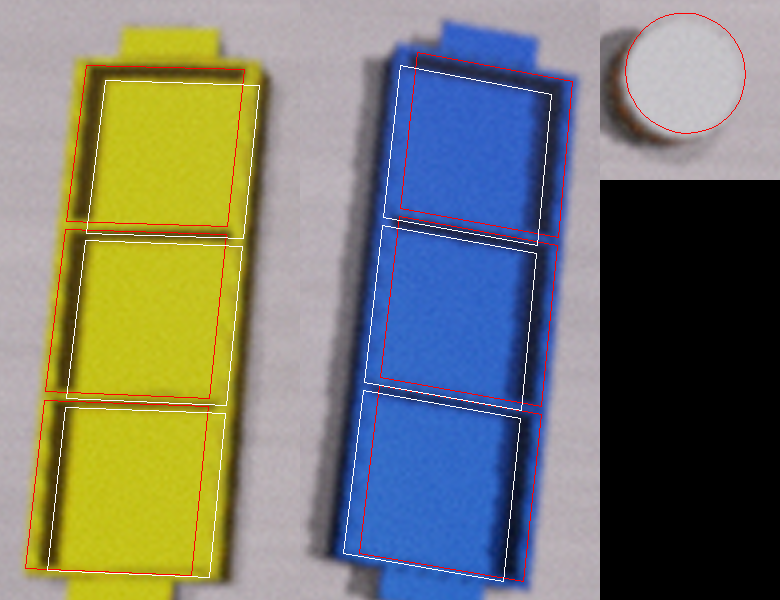

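Trays check out to about 2–3 mm (9 mm or more of slack in each cell). The jar is at about (0.434, -0.144). Each grasp keeps the fingertips above the 28 mm walls. First move: to above the jar, with the closing line along the blue tray's y.

>>> {"fn": "step_arm", "kwargs": {
  "targets": [
    {"travel": [0.429, 0.758, -0.05], "angular": [0, 0, -0.56], "gripper": 1},
    {"travel": [0.429, 0.758, -0.05], "angular": [0, 0, -0.56], "gripper": 1},
    {"travel": [0.429, 0.758, -0.05], "angular": [0, 0, -0.56], "gripper": 1},
    {"travel": [0.429, 0.758, -0.05], "angular": [0, 0, -0.56], "gripper": 1},
    {"travel": [0.429, 0.758, -0.05], "angular": [0, 0, -0.56], "gripper": 1},
    {"travel": [0.429, 0.758, -0.05], "angular": [0, 0, -0.56], "gripper": 1},
    {"travel": [0.429, 0.758, -0.05], "angular": [0, 0, -0.56], "gripper": 1},
    {"travel": [0.429, 0.758, -0.05], "angular": [0, 0, -0.56], "gripper": 1},
    {"travel": [0.429, 0.758, -0.05], "angular": [0, 0, -0.56], "gripper": 1},
    {"travel": [0.429, 0.758, -0.05], "angular": [0, 0, -0.56], "gripper": 1}
  ],
  "squeeze": 40
}}

```text
t: 1.2
tool_pos: [0.4232, -0.1631, 0.2027]
tool_rot: [3.132, -0.24, 0.001]
contact_force: [0.1, -1.4, -0.7]
opening: 0.0853
grip_force: 0.0
```

>>> {"fn": "step_arm", "kwargs": {
  "targets": [
    {"travel": [0, 0, 0], "angular": [0, 0, 0], "gripper": 1},
    {"travel": [0, 0, 0], "angular": [0, 0, 0], "gripper": 1}
  ]
}}

```text
t: 1.4
tool_pos: [0.4228, -0.1641, 0.2024]
tool_rot: [3.132, -0.235, -0.001]
contact_force: [-0.2, -0.0, -0.7]
opening: 0.0852
grip_force: 0.0
```

```bash
python3 - <<'E'
from station import ctrl
import cv2
d=ctrl.get_image("wrist"); cv2.imwrite("pics/w1.png",d["img"][:,:,::-1]); o=ctrl.get_obs(); print(o["tool_pos"],o["tool_rot"])
from h import *
print(proj(d,[[.434,-.144,.07],[.434,-.144,0]]), proj(d,cyl(.434,-.144,.027,.07,.07)[[0,10,20,30]]))
E
```

```text
[ 0.42252332 -0.1650853   0.2025285 ] [ 3.13210386e+00 -2.38895094e-01 -6.63579535e-04]
[[295.34498909 229.41953361]
 [300.33450486 211.98689039]] [[289.59974385 197.16184849]
 [263.27974788 234.13373214]
 [300.80386643 259.93412978]
 [327.77541029 224.67853336]]
```

View pics/w1.png

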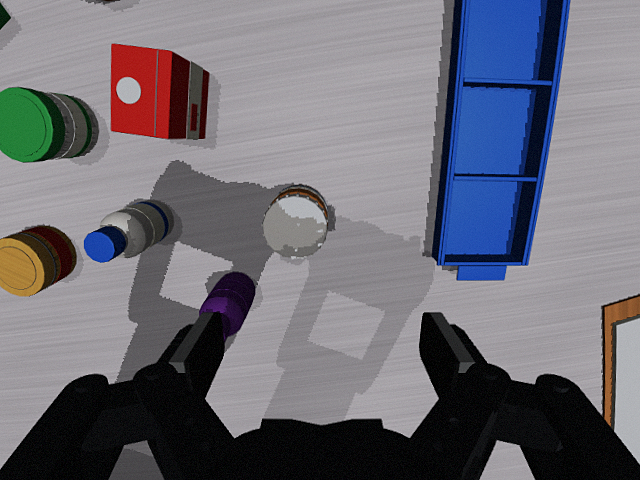

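Wrist view: jar lid centred at (295,225) against a prediction of (295,229), so x is about +2 mm off. The blue tray is at the right, as expected. Descend and grip.

>>> {"fn": "step_arm", "kwargs": {
  "targets": [
    {"travel": [0.022, 0.035, 0], "angular": [0, 0, 0], "gripper": 1},
    {"travel": [0.022, 0.035, -0.08], "angular": [0, 0, 0], "gripper": 1},
    {"travel": [0.022, 0.035, -0.16], "angular": [0, 0, 0], "gripper": 1},
    {"travel": [0.022, 0.035, -0.24], "angular": [0, 0, 0], "gripper": 1},
    {"travel": [0.022, 0.035, -0.297], "angular": [0, 0, 0], "gripper": 1},
    {"travel": [0.022, 0.035, -0.297], "angular": [0, 0, 0], "gripper": 1},
    {"travel": [0.022, 0.035, -0.297], "angular": [0, 0, 0], "gripper": 0},
    {"travel": [0.022, 0.035, -0.297], "angular": [0, 0, 0], "gripper": 0},
    {"travel": [0.022, 0.035, -0.297], "angular": [0, 0, 0], "gripper": 0},
    {"travel": [0.022, 0.035, -0.297], "angular": [0, 0, 0], "gripper": 0}
  ]
}}

```text
t: 2.45
tool_pos: [0.4383, -0.1457, 0.0277]
tool_rot: [3.129, -0.24, 0.009]
contact_force: [-0.8, -1.3, 7.2]
opening: 0.0549
grip_force: 43.2
```

>>> {"fn": "step_arm", "kwargs": {
  "targets": [
    {"travel": [0, 0, 0], "angular": [0, 0, 0], "gripper": 0},
    {"travel": [0, 0, 0], "angular": [0, 0, 0], "gripper": 0},
    {"travel": [0, 0, 0], "angular": [0, 0, 0], "gripper": 0}
  ]
}}

```text
t: 2.75
tool_pos: [0.4383, -0.1457, 0.0277]
tool_rot: [3.129, -0.239, 0.008]
contact_force: [-0.4, -1.5, 7.5]
opening: 0.0548
grip_force: 43.2
```

Gripping pushed the tool up about 4 mm with 7.5 N, so the pads seem to be sitting on the lid/body step. I'll open and regrip on the lid.

>>> {"fn": "step_arm", "kwargs": {
  "targets": [
    {"travel": [0, 0, 0], "angular": [0, 0, 0], "gripper": 1},
    {"travel": [0, 0, 0], "angular": [0, 0, 0], "gripper": 1},
    {"travel": [0, 0, 0], "angular": [0, 0, 0], "gripper": 1},
    {"travel": [0, 0, 0.025], "angular": [0, 0, 0], "gripper": 1},
    {"travel": [0, 0, 0.025], "angular": [0, 0, 0], "gripper": 1}
  ]
}}

```text
t: 3.25
tool_pos: [0.4369, -0.1445, 0.0408]
tool_rot: [3.131, -0.24, 0.004]
contact_force: [1.0, -0.1, 1.1]
opening: 0.0854
grip_force: 0.0
```

```bash
python3 - <<'E'
from station import ctrl
from h import *
import cv2
for n in("wrist","scene"):
    d=ctrl.get_image(n); cv2.imwrite(f"pics/{n}2.png",d["img"][:,:,::-1])
    if n=="scene": S=d["img"]
    else: W=d["img"]
o=ctrl.get_obs(); print(o["tool_pos"],o["opening"],o["contact_force"])
cv2.imwrite("pics/c2.png",np.hstack([cv2.resize(S[100:300,200:400],(400,400)),cv2.resize(W,(400,300))[:0].reshape(0,400,3) if 0 else cv2.copyMakeBorder(cv2.resize(W,(400,300)),0,100,0,0,cv2.BORDER_CONSTANT)])[:,:,::-1])
E
```

```text
[ 0.43599727 -0.14404019  0.03943901] 0.0854759038808372 [ 0.76786957  0.36763803 -0.095997  ]
```

View pics/c2.png

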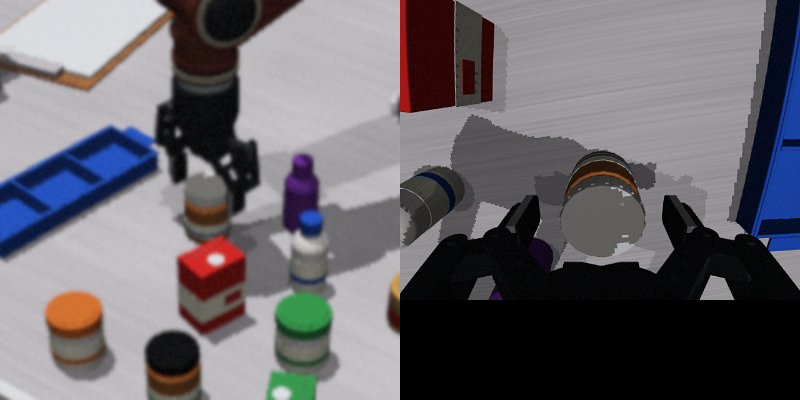

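The jar is upright at scene crop (207,205), centred between the open fingers. Close on the lid.

>>> {"fn": "step_arm", "kwargs": {
  "targets": [
    {"travel": [0, 0, 0], "angular": [0, 0, 0], "gripper": 0},
    {"travel": [0, 0, 0], "angular": [0, 0, 0], "gripper": 0},
    {"travel": [0, 0, 0], "angular": [0, 0, 0], "gripper": 0},
    {"travel": [0, 0, 0], "angular": [0, 0, 0], "gripper": 0},
    {"travel": [0, 0, 0], "angular": [0, 0, 0], "gripper": 0},
    {"travel": [0, 0, 0], "angular": [0, 0, 0], "gripper": 0}
  ]
}}

```text
t: 3.95
tool_pos: [0.436, -0.1441, 0.0394]
tool_rot: [3.132, -0.24, 0.0]
contact_force: [0.3, -0.6, 0.7]
opening: 0.054
grip_force: 42.3
```

Clean grip. Lift and carry over the near blue cell.

>>> {"fn": "step_arm", "kwargs": {
  "targets": [
    {"travel": [0, 0, 0.04], "angular": [0, 0, 0], "gripper": 0},
    {"travel": [0, 0, 0.1], "angular": [0, 0, 0], "gripper": 0},
    {"travel": [0, 0, 0.16], "angular": [0, 0, 0], "gripper": 0},
    {"travel": [-0.01, -0.05, 0.18], "angular": [0, 0, 0], "gripper": 0},
    {"travel": [-0.02, -0.11, 0.18], "angular": [0, 0, 0], "gripper": 0},
    {"travel": [-0.033, -0.175, 0.18], "angular": [0, 0, 0], "gripper": 0},
    {"travel": [-0.045, -0.24, 0.18], "angular": [0, 0, 0], "gripper": 0},
    {"travel": [-0.053, -0.285, 0.18], "angular": [0, 0, 0], "gripper": 0},
    {"travel": [-0.057, -0.305, 0.18], "angular": [0, 0, 0], "gripper": 0},
    {"travel": [-0.057, -0.305, 0.18], "angular": [0, 0, 0], "gripper": 0}
  ]
}}

```text
t: 4.95
tool_pos: [0.401, -0.3276, 0.1468]
tool_rot: [-3.131, 0.243, 0.002]
contact_force: [0.7, 0.8, -1.5]
opening: 0.0538
grip_force: 42.7
```

```bash
python3 - <<'E'
from station import ctrl
from h import *
d=ctrl.get_image("wrist"); V=d["img"].copy()
X=(.4846,-.3401,-.1544)
for k in(-.084,0,.084):
    for z,c in((.028,(255,0,0)),(.004,(255,255,255))):
        b=box(X[0]+k*np.cos(X[2]),X[1]+k*np.sin(X[2]),X[2],.08,.08,z,z+.001)[:4][[0,1,3,2]]; cv2.polylines(V,[np.int32(proj(d,b).round())],True,c,1)
cv2.imwrite("pics/w3.png",V[:,:,::-1]); o=ctrl.get_obs(); print(o["tool_pos"],o["tool_rot"],o["opening"],o["contact_force"])
E
```

```text
[ 0.40134134 -0.32654083  0.14676938] [-3.13067220e+00  2.41406683e-01  1.46574329e-03] 0.054102888654533325 [-0.04940112  0.14116614 -1.01901746]
```

View pics/w3.png

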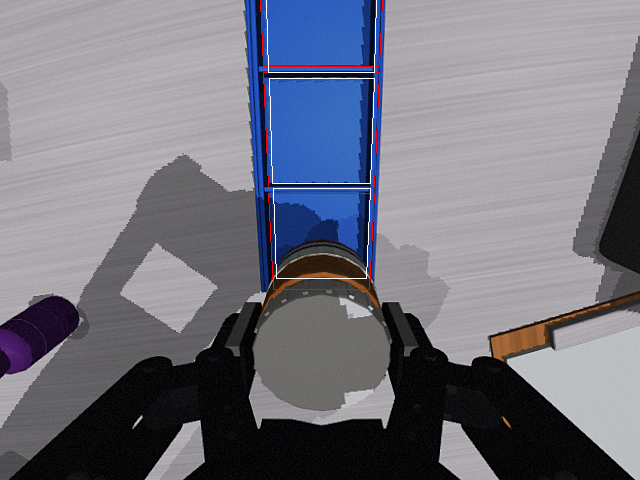

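The overlay matches the dividers, and the tray is perhaps 1–2 mm towards +y. The jar is over the near cell. Lower and release.

>>> {"fn": "step_arm", "kwargs": {
  "targets": [
    {"travel": [0, 0.002, -0.06], "angular": [0, 0, 0], "gripper": 0},
    {"travel": [0, 0.002, -0.12], "angular": [0, 0, 0], "gripper": 0},
    {"travel": [0, 0.002, -0.155], "angular": [0, 0, 0], "gripper": 0},
    {"travel": [0, 0.002, -0.165], "angular": [0, 0, 0], "gripper": 0},
    {"travel": [0, 0.002, -0.17], "angular": [0, 0, 0], "gripper": 0},
    {"travel": [0, 0.002, -0.173], "angular": [0, 0, 0], "gripper": 0},
    {"travel": [0, 0.002, -0.173], "angular": [0, 0, 0], "gripper": 0},
    {"travel": [0, 0.002, -0.173], "angular": [0, 0, 0], "gripper": 0}
  ]
}}

```text
t: 5.8
tool_pos: [0.4024, -0.3265, 0.0451]
tool_rot: [3.131, -0.24, 0.003]
contact_force: [-0.2, 0.6, -0.5]
opening: 0.0537
grip_force: 42.7
```

>>> {"fn": "step_arm", "kwargs": {
  "targets": [
    {"travel": [0, 0, -0.002], "angular": [0, 0, 0], "gripper": 0},
    {"travel": [0, 0, -0.002], "angular": [0, 0, 0], "gripper": 0},
    {"travel": [0, 0, -0.002], "angular": [0, 0, 0], "gripper": 0}
  ]
}}

```text
t: 6.1
tool_pos: [0.4023, -0.3265, 0.0434]
tool_rot: [3.131, -0.24, 0.003]
contact_force: [0.5, -0.2, 3.5]
opening: 0.0534
grip_force: 43.0
```

>>> {"fn": "step_arm", "kwargs": {
  "targets": [
    {"travel": [0, 0, 0], "angular": [0, 0, 0], "gripper": 1},
    {"travel": [0, 0, 0], "angular": [0, 0, 0], "gripper": 1},
    {"travel": [0, 0, 0], "angular": [0, 0, 0], "gripper": 1},
    {"travel": [0, 0, 0.05], "angular": [0, 0, 0], "gripper": 1},
    {"travel": [0, 0, 0.12], "angular": [0, 0, 0], "gripper": 1},
    {"travel": [0, 0, 0.2], "angular": [0, 0, 0], "gripper": 1},
    {"travel": [0, 0, 0.25], "angular": [0, 0, 0], "gripper": 1}
  ]
}}

```text
t: 6.8
tool_pos: [0.4024, -0.3266, 0.1963]
tool_rot: [3.129, -0.24, 0.005]
contact_force: [-0.2, -0.6, 0.3]
opening: 0.0856
grip_force: 0.0
```

>>> {"fn": "step_arm", "kwargs": {
  "targets": [
    {"travel": [0.254, 0.457, 0], "angular": [0, 0, -0.209], "gripper": 1},
    {"travel": [0.254, 0.457, 0], "angular": [0, 0, -0.209], "gripper": 1},
    {"travel": [0.254, 0.457, 0], "angular": [0, 0, -0.209], "gripper": 1},
    {"travel": [0.254, 0.457, 0], "angular": [0, 0, -0.209], "gripper": 1},
    {"travel": [0.254, 0.457, 0], "angular": [0, 0, -0.209], "gripper": 1},
    {"travel": [0.254, 0.457, 0], "angular": [0, 0, -0.209], "gripper": 1},
    {"travel": [0.254, 0.457, 0], "angular": [0, 0, -0.209], "gripper": 1},
    {"travel": [0.254, 0.457, 0], "angular": [0, 0, -0.209], "gripper": 1},
    {"travel": [0.254, 0.457, 0], "angular": [0, 0, -0.209], "gripper": 1}
  ]
}}

```text
t: 7.7
tool_pos: [0.5538, -0.0516, 0.1921]
tool_rot: [3.102, -0.495, -0.001]
contact_force: [0.2, 0.2, 0.3]
opening: 0.0852
grip_force: 0.0
```

```bash
python3 - <<'E'
from station import ctrl
from h import *
o=ctrl.get_obs(); print(o["tool_pos"],o["tool_rot"])
S=ctrl.get_image("top")["img"][170:350,380:520]
d=ctrl.get_image("wrist"); V=d["img"].copy()
def dr(P,c): cv2.polylines(V,[np.int32(proj(d,P).round())],True,c,1)
b=box(.5539,-.0522,1.2524,.044,.06,.085,.086)[:4][[0,1,3,2]]; dr(b,(0,255,255))
dr(cyl(.4491,.0071,.013,.098,.098)[:40],(255,255,0)); dr(cyl(.5521,.0663,.03,.066,.066)[:40],(255,0,255))
cv2.imwrite("pics/w4.png",np.hstack([cv2.resize(V,(480,360)),cv2.resize(S,(280,360))])[:,:,::-1])
E
```

```text
[ 0.55377297 -0.05164783  0.19206157] [ 3.10184981e+00 -4.94785605e-01 -1.43174170e-03]
```

View pics/w4.png

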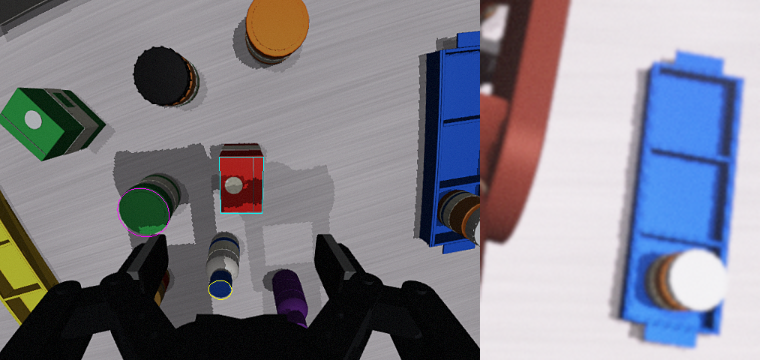

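The jar is upright in the near blue cell (top inset (695,278)). The carton, bottle and tub overlays all fit. Descend on the carton.

>>> {"fn": "step_arm", "kwargs": {
  "targets": [
    {"travel": [0, -0.001, -0.08], "angular": [0, 0, 0], "gripper": 1},
    {"travel": [0, -0.001, -0.15], "angular": [0, 0, 0], "gripper": 1},
    {"travel": [0, -0.001, -0.22], "angular": [0, 0, 0], "gripper": 1},
    {"travel": [0, -0.001, -0.267], "angular": [0, 0, 0], "gripper": 1},
    {"travel": [0, -0.001, -0.267], "angular": [0, 0, 0], "gripper": 1},
    {"travel": [0, -0.001, -0.267], "angular": [0, 0, 0], "gripper": 0},
    {"travel": [0, -0.001, -0.267], "angular": [0, 0, 0], "gripper": 0},
    {"travel": [0, -0.001, -0.267], "angular": [0, 0, 0], "gripper": 0},
    {"travel": [0, -0.001, -0.267], "angular": [0, 0, 0], "gripper": 0},
    {"travel": [0, -0.001, -0.267], "angular": [0, 0, 0], "gripper": 0}
  ]
}}

```text
t: 8.8
tool_pos: [0.5561, -0.0529, 0.0351]
tool_rot: [3.101, -0.496, 0.008]
contact_force: [-0.7, -1.0, 6.5]
opening: 0.0438
grip_force: 41.6
```

>>> {"fn": "step_arm", "kwargs": {
  "targets": [
    {"travel": [0, 0, 0], "angular": [0, 0, 0], "gripper": 0},
    {"travel": [0, 0, 0], "angular": [0, 0, 0], "gripper": 0}
  ]
}}

```text
t: 9.0
tool_pos: [0.5561, -0.0529, 0.0351]
tool_rot: [3.101, -0.496, 0.007]
contact_force: [-1.2, -0.7, 6.7]
opening: 0.0433
grip_force: 41.6
```

>>> {"fn": "step_arm", "kwargs": {
  "targets": [
    {"travel": [0, 0, 0.04], "angular": [0, 0, 0], "gripper": 0},
    {"travel": [0, 0, 0.1], "angular": [0, 0, 0], "gripper": 0},
    {"travel": [0, 0, 0.16], "angular": [0, 0, 0], "gripper": 0},
    {"travel": [-0.01, -0.05, 0.19], "angular": [0, 0, 0.05], "gripper": 0},
    {"travel": [-0.03, -0.12, 0.19], "angular": [0, 0, 0.1], "gripper": 0},
    {"travel": [-0.05, -0.2, 0.19], "angular": [0, 0, 0.15], "gripper": 0},
    {"travel": [-0.07, -0.28, 0.19], "angular": [0, 0, 0.209], "gripper": 0},
    {"travel": [-0.09, -0.36, 0.19], "angular": [0, 0, 0.209], "gripper": 0},
    {"travel": [-0.107, -0.43, 0.19], "angular": [0, 0, 0.209], "gripper": 0},
    {"travel": [-0.116, -0.478, 0.19], "angular": [0, 0, 0.209], "gripper": 0}
  ]
}}

```text
t: 10.0
tool_pos: [0.4834, -0.3417, 0.1468]
tool_rot: [3.131, -0.243, 0.001]
contact_force: [1.2, 0.2, -0.4]
opening: 0.0438
grip_force: 40.9
```

>>> {"fn": "step_arm", "kwargs": {
  "targets": [
    {"travel": [0, 0, 0], "angular": [0, 0, 0], "gripper": 0},
    {"travel": [0, 0, -0.05], "angular": [0, 0, 0], "gripper": 0},
    {"travel": [0, 0, -0.11], "angular": [0, 0, 0], "gripper": 0},
    {"travel": [0, 0, -0.155], "angular": [0, 0, 0], "gripper": 0},
    {"travel": [0, 0, -0.17], "angular": [0, 0, 0], "gripper": 0},
    {"travel": [0, 0, -0.175], "angular": [0, 0, 0], "gripper": 0},
    {"travel": [0, 0, -0.177], "angular": [0, 0, 0], "gripper": 0},
    {"travel": [0, 0, -0.177], "angular": [0, 0, 0], "gripper": 0},
    {"travel": [0, 0, -0.177], "angular": [0, 0, 0], "gripper": 0}
  ]
}}

```text
t: 10.9
tool_pos: [0.4855, -0.3398, 0.0418]
tool_rot: [3.131, -0.24, 0.004]
contact_force: [0.2, 0.4, -1.3]
opening: 0.0436
grip_force: 41.1
```

>>> {"fn": "step_arm", "kwargs": {
  "targets": [
    {"travel": [0, 0, -0.001], "angular": [0, 0, 0], "gripper": 0},
    {"travel": [0, 0, -0.002], "angular": [0, 0, 0], "gripper": 0},
    {"travel": [0, 0, -0.003], "angular": [0, 0, 0], "gripper": 0},
    {"travel": [0, 0, -0.003], "angular": [0, 0, 0], "gripper": 0},
    {"travel": [0, 0, -0.003], "angular": [0, 0, 0], "gripper": 0}
  ]
}}

```text
t: 11.4
tool_pos: [0.4847, -0.3393, 0.0392]
tool_rot: [3.132, -0.24, 0.001]
contact_force: [-2.6, 0.9, 5.2]
opening: 0.0435
grip_force: 41.6
```

>>> {"fn": "step_arm", "kwargs": {
  "targets": [
    {"travel": [0, 0, 0], "angular": [0, 0, 0], "gripper": 1},
    {"travel": [0, 0, 0], "angular": [0, 0, 0], "gripper": 1},
    {"travel": [0, 0, 0], "angular": [0, 0, 0], "gripper": 1},
    {"travel": [0, 0, 0.05], "angular": [0, 0, 0], "gripper": 1},
    {"travel": [0, 0, 0.12], "angular": [0, 0, 0], "gripper": 1},
    {"travel": [0, 0, 0.2], "angular": [0, 0, 0], "gripper": 1},
    {"travel": [0, 0, 0.257], "angular": [0, 0, 0], "gripper": 1}
  ]
}}

```text
t: 12.1
tool_pos: [0.4851, -0.3395, 0.1957]
tool_rot: [3.13, -0.24, 0.004]
contact_force: [1.0, -0.4, 0.5]
opening: 0.0854
grip_force: 0.0
```

>>> {"fn": "step_arm", "kwargs": {
  "targets": [
    {"travel": [-0.059, 0.577, 0], "angular": [0, 0, 0], "gripper": 1},
    {"travel": [-0.059, 0.577, 0], "angular": [0, 0, 0], "gripper": 1},
    {"travel": [-0.059, 0.577, 0], "angular": [0, 0, 0], "gripper": 1},
    {"travel": [-0.059, 0.577, 0], "angular": [0, 0, 0], "gripper": 1},
    {"travel": [-0.059, 0.577, 0], "angular": [0, 0, 0], "gripper": 1},
    {"travel": [-0.059, 0.577, 0], "angular": [0, 0, 0], "gripper": 1},
    {"travel": [-0.059, 0.577, 0], "angular": [0, 0, 0], "gripper": 1},
    {"travel": [-0.059, 0.577, 0], "angular": [0, 0, 0], "gripper": 1},
    {"travel": [-0.059, 0.577, 0], "angular": [0, 0, 0], "gripper": 1},
    {"travel": [-0.059, 0.577, 0], "angular": [0, 0, 0], "gripper": 1}
  ]
}}

```text
t: 13.1
tool_pos: [0.4492, 0.0064, 0.1924]
tool_rot: [3.132, -0.241, -0.0]
contact_force: [0.2, 0.4, -0.4]
opening: 0.0854
grip_force: 0.0
```

>>> {"fn": "step_arm", "kwargs": {
  "targets": [
    {"travel": [0, 0, -0.08], "angular": [0, 0, 0], "gripper": 1},
    {"travel": [0, 0, -0.12], "angular": [0, 0, 0], "gripper": 1}
  ]
}}

```text
t: 13.3
tool_pos: [0.4482, 0.0057, 0.118]
tool_rot: [3.132, -0.245, -0.004]
contact_force: [0.8, 0.7, -0.8]
opening: 0.0857
grip_force: 0.0
```

```bash
python3 - <<'E'
from station import ctrl
from h import *
o=ctrl.get_obs(); print(o["tool_pos"],o["tool_rot"])
S=ctrl.get_image("top")["img"][170:350,380:520]
d=ctrl.get_image("wrist"); V=d["img"].copy()
def dr(P,c): cv2.polylines(V,[np.int32(proj(d,P).round())],True,c,1)
dr(cyl(.4491,.0071,.013,.098,.098)[:40],(255,255,0)); dr(cyl(.431,.1355,.031,.05,.05)[:40],(255,0,255))
cv2.imwrite("pics/w5.png",np.hstack([cv2.resize(V,(480,360)),cv2.resize(S,(280,360))])[:,:,::-1])
E
```

```text
[0.44820428 0.00569798 0.11798586] [ 3.13199647 -0.24483826 -0.00367834]
```

View pics/w5.png

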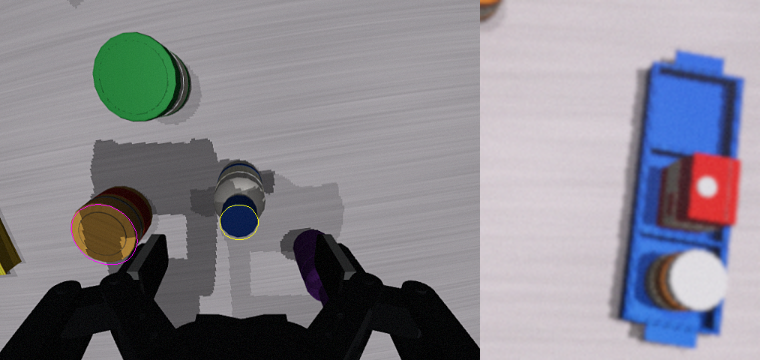

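The carton stands in the middle cell (inset (705,190)) and the bottle is centred at (239,222). The overlays fit. Descend and grip the bottle.

>>> {"fn": "step_arm", "kwargs": {
  "targets": [
    {"travel": [0, 0, -0.05], "angular": [0, 0, 0], "gripper": 1},
    {"travel": [0, 0, -0.11], "angular": [0, 0, 0], "gripper": 1},
    {"travel": [0, 0, -0.144], "angular": [0, 0, 0], "gripper": 1},
    {"travel": [0, 0, -0.144], "angular": [0, 0, 0], "gripper": 1},
    {"travel": [0, 0, -0.144], "angular": [0, 0, 0], "gripper": 0},
    {"travel": [0, 0, -0.144], "angular": [0, 0, 0], "gripper": 0},
    {"travel": [0, 0, -0.144], "angular": [0, 0, 0], "gripper": 0},
    {"travel": [0, 0, -0.144], "angular": [0, 0, 0], "gripper": 0},
    {"travel": [0, 0, -0.144], "angular": [0, 0, 0], "gripper": 0},
    {"travel": [0, 0, -0.144], "angular": [0, 0, 0], "gripper": 0}
  ]
}}

```text
t: 14.4
tool_pos: [0.451, 0.0068, 0.0363]
tool_rot: [3.132, -0.24, 0.006]
contact_force: [-0.6, -1.7, 6.1]
opening: 0.0412
grip_force: 40.8
```

>>> {"fn": "step_arm", "kwargs": {
  "targets": [
    {"travel": [0, 0, 0], "angular": [0, 0, 0], "gripper": 0},
    {"travel": [0, 0, 0], "angular": [0, 0, 0], "gripper": 0}
  ]
}}

```text
t: 14.6
tool_pos: [0.4509, 0.0068, 0.0363]
tool_rot: [3.132, -0.24, 0.006]
contact_force: [-1.4, -0.7, 5.6]
opening: 0.0413
grip_force: 40.8
```

>>> {"fn": "step_arm", "kwargs": {
  "targets": [
    {"travel": [0, 0, 0.04], "angular": [0, 0, 0], "gripper": 0},
    {"travel": [0, 0, 0.1], "angular": [0, 0, 0], "gripper": 0},
    {"travel": [0, 0, 0.16], "angular": [0, 0, 0], "gripper": 0},
    {"travel": [0.015, -0.05, 0.19], "angular": [0, 0, 0], "gripper": 0},
    {"travel": [0.04, -0.12, 0.19], "angular": [0, 0, 0], "gripper": 0},
    {"travel": [0.066, -0.2, 0.19], "angular": [0, 0, 0], "gripper": 0},
    {"travel": [0.092, -0.28, 0.19], "angular": [0, 0, 0], "gripper": 0},
    {"travel": [0.119, -0.36, 0.19], "angular": [0, 0, 0], "gripper": 0},
    {"travel": [0.145, -0.44, 0.19], "angular": [0, 0, 0], "gripper": 0},
    {"travel": [0.17, -0.515, 0.19], "angular": [0, 0, 0], "gripper": 0}
  ]
}}

```text
t: 15.6
tool_pos: [0.5513, -0.3038, 0.148]
tool_rot: [-3.132, 0.24, 0.0]
contact_force: [1.5, 1.0, -1.1]
opening: 0.0408
grip_force: 40.9
```

>>> {"fn": "step_arm", "kwargs": {
  "targets": [
    {"travel": [0.02, -0.06, 0], "angular": [0, 0, 0], "gripper": 0},
    {"travel": [0.0275, -0.083, 0], "angular": [0, 0, 0], "gripper": 0},
    {"travel": [0.0275, -0.083, -0.05], "angular": [0, 0, 0], "gripper": 0},
    {"travel": [0.0275, -0.083, -0.11], "angular": [0, 0, 0], "gripper": 0},
    {"travel": [0.0275, -0.083, -0.155], "angular": [0, 0, 0], "gripper": 0},
    {"travel": [0.0275, -0.083, -0.17], "angular": [0, 0, 0], "gripper": 0},
    {"travel": [0.0275, -0.083, -0.176], "angular": [0, 0, 0], "gripper": 0},
    {"travel": [0.0275, -0.083, -0.178], "angular": [0, 0, 0], "gripper": 0},
    {"travel": [0.0275, -0.083, -0.179], "angular": [0, 0, 0], "gripper": 0},
    {"travel": [0.0275, -0.083, -0.179], "angular": [0, 0, 0], "gripper": 0}
  ]
}}

```text
t: 16.6
tool_pos: [0.5686, -0.3523, 0.0426]
tool_rot: [3.131, -0.24, 0.004]
contact_force: [0.7, 0.2, -0.7]
opening: 0.0408
grip_force: 40.9
```

>>> {"fn": "step_arm", "kwargs": {
  "targets": [
    {"travel": [0, 0, 0], "angular": [0, 0, 0], "gripper": 0},
    {"travel": [0, 0, -0.001], "angular": [0, 0, 0], "gripper": 0},
    {"travel": [0, 0, -0.001], "angular": [0, 0, 0], "gripper": 0}
  ]
}}

```text
t: 16.9
tool_pos: [0.5677, -0.3518, 0.0404]
tool_rot: [3.132, -0.24, 0.001]
contact_force: [0.3, 0.3, -0.3]
opening: 0.0413
grip_force: 40.9
```

>>> {"fn": "step_arm", "kwargs": {
  "targets": [
    {"travel": [0, 0, -0.001], "angular": [0, 0, 0], "gripper": 0},
    {"travel": [0, 0, -0.002], "angular": [0, 0, 0], "gripper": 0},
    {"travel": [0, 0, -0.002], "angular": [0, 0, 0], "gripper": 0},
    {"travel": [0, 0, -0.002], "angular": [0, 0, 0], "gripper": 0}
  ]
}}

```text
t: 17.3
tool_pos: [0.5679, -0.3518, 0.0404]
tool_rot: [3.132, -0.24, 0.0]
contact_force: [-2.4, 1.2, 6.2]
opening: 0.0412
grip_force: 41.6
```

>>> {"fn": "step_arm", "kwargs": {
  "targets": [
    {"travel": [0, 0, 0], "angular": [0, 0, 0], "gripper": 1},
    {"travel": [0, 0, 0], "angular": [0, 0, 0], "gripper": 1},
    {"travel": [0, 0, 0], "angular": [0, 0, 0], "gripper": 1},
    {"travel": [0, 0, 0.05], "angular": [0, 0, 0], "gripper": 1},
    {"travel": [0, 0, 0.12], "angular": [0, 0, 0], "gripper": 1},
    {"travel": [0, 0, 0.2], "angular": [0, 0, 0], "gripper": 1},
    {"travel": [0, 0, 0.257], "angular": [0, 0, 0], "gripper": 1}
  ]
}}

```text
t: 18.0
tool_pos: [0.5682, -0.3521, 0.1965]
tool_rot: [3.131, -0.24, 0.004]
contact_force: [0.9, 0.4, 0.6]
opening: 0.0853
grip_force: 0.0
```

>>> {"fn": "step_arm", "kwargs": {
  "targets": [
    {"travel": [-0.026, 0.697, 0], "angular": [0, 0, 0.195], "gripper": 1},
    {"travel": [-0.026, 0.697, 0], "angular": [0, 0, 0.195], "gripper": 1},
    {"travel": [-0.026, 0.697, 0], "angular": [0, 0, 0.195], "gripper": 1},
    {"travel": [-0.026, 0.697, 0], "angular": [0, 0, 0.195], "gripper": 1},
    {"travel": [-0.026, 0.697, 0], "angular": [0, 0, 0.195], "gripper": 1},
    {"travel": [-0.026, 0.697, 0], "angular": [0, 0, 0.195], "gripper": 1},
    {"travel": [-0.026, 0.697, 0], "angular": [0, 0, 0.195], "gripper": 1},
    {"travel": [-0.026, 0.697, 0], "angular": [0, 0, 0.195], "gripper": 1},
    {"travel": [-0.026, 0.697, 0], "angular": [0, 0, 0.195], "gripper": 1},
    {"travel": [-0.026, 0.697, 0], "angular": [0, 0, 0.195], "gripper": 1}
  ]
}}

```text
t: 19.0
tool_pos: [0.5515, 0.0691, 0.1929]
tool_rot: [-3.141, -0.007, 0.0]
contact_force: [0.1, -0.6, 0.1]
opening: 0.0858
grip_force: 0.0
```

>>> {"fn": "step_arm", "kwargs": {
  "targets": [
    {"travel": [0, 0, 0], "angular": [0, 0, 0], "gripper": 1},
    {"travel": [0, 0, 0], "angular": [0, 0, 0], "gripper": 1}
  ]
}}

```text
t: 19.2
tool_pos: [0.5521, 0.0655, 0.1929]
tool_rot: [3.141, -0.002, -0.0]
contact_force: [-0.5, -0.5, -0.4]
opening: 0.0852
grip_force: 0.0
```

```bash
python3 - <<'E'
from station import ctrl
from h import *
o=ctrl.get_obs(); print(o["tool_pos"],o["tool_rot"])
S=ctrl.get_image("top")["img"][170:350,380:520]
d=ctrl.get_image("wrist"); V=d["img"].copy()
def dr(P,c): cv2.polylines(V,[np.int32(proj(d,P).round())],True,c,1)
dr(cyl(.5521,.0663,.03,.066,.066)[:40],(255,255,0)); dr(cyl(.431,.1355,.031,.05,.05)[:40],(255,0,255))
X=(.5137,.3387,-.0079)
for k in(-.084,0,.084):
    for z,c in((.028,(255,0,0)),(.004,(255,255,255))):
        dr(box(X[0]+k*np.cos(X[2]),X[1]+k*np.sin(X[2]),X[2],.08,.08,z,z+.001)[:4][[0,1,3,2]],c)
cv2.imwrite("pics/w6.png",np.hstack([cv2.resize(V,(480,360)),cv2.resize(S,(280,360))])[:,:,::-1])
E
```

```text
[0.55206884 0.06550999 0.19291493] [ 3.14125038e+00 -1.90452342e-03 -2.69097499e-04]
```

View pics/w6.png

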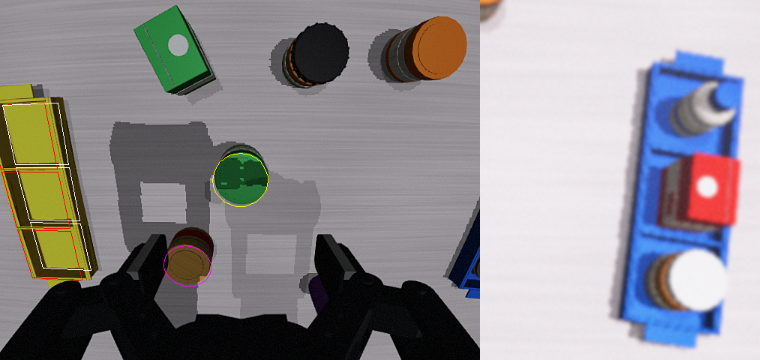

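All three blue-order items stand upright in their cells: bottle (705,105), carton (705,190), jar (695,280). The tub is centred at (241,178), matching the overlay. Grip the tub by its lid.

>>> {"fn": "step_arm", "kwargs": {
  "targets": [
    {"travel": [0, 0, -0.08], "angular": [0, 0, 0], "gripper": 1},
    {"travel": [0, 0, -0.15], "angular": [0, 0, 0], "gripper": 1},
    {"travel": [0, 0, -0.22], "angular": [0, 0, 0], "gripper": 1},
    {"travel": [0, 0, -0.263], "angular": [0, 0, 0], "gripper": 1},
    {"travel": [0, 0, -0.263], "angular": [0, 0, 0], "gripper": 1},
    {"travel": [0, 0, -0.263], "angular": [0, 0, 0], "gripper": 0},
    {"travel": [0, 0, -0.263], "angular": [0, 0, 0], "gripper": 0},
    {"travel": [0, 0, -0.263], "angular": [0, 0, 0], "gripper": 0},
    {"travel": [0, 0, -0.263], "angular": [0, 0, 0], "gripper": 0},
    {"travel": [0, 0, -0.263], "angular": [0, 0, 0], "gripper": 0}
  ]
}}

```text
t: 20.3
tool_pos: [0.5543, 0.0663, 0.0381]
tool_rot: [3.141, 0.0, 0.008]
contact_force: [0.4, -2.0, 7.3]
opening: 0.0586
grip_force: 43.6
```

>>> {"fn": "step_arm", "kwargs": {
  "targets": [
    {"travel": [0, 0, 0], "angular": [0, 0, 0], "gripper": 0},
    {"travel": [0, 0, 0], "angular": [0, 0, 0], "gripper": 0}
  ]
}}

```text
t: 20.5
tool_pos: [0.5543, 0.0663, 0.0381]
tool_rot: [3.141, 0.0, 0.008]
contact_force: [0.5, -0.7, 6.3]
opening: 0.0587
grip_force: 43.7
```

>>> {"fn": "step_arm", "kwargs": {
  "targets": [
    {"travel": [0, 0, 0.04], "angular": [0, 0, 0], "gripper": 0},
    {"travel": [0, 0, 0.1], "angular": [0, 0, 0], "gripper": 0},
    {"travel": [0, 0, 0.16], "angular": [0, 0, 0], "gripper": 0},
    {"travel": [0.01, 0.05, 0.19], "angular": [0, 0, 0], "gripper": 0},
    {"travel": [0.022, 0.12, 0.19], "angular": [0, 0, 0], "gripper": 0},
    {"travel": [0.035, 0.2, 0.19], "angular": [0, 0, 0], "gripper": 0},
    {"travel": [0.047, 0.28, 0.19], "angular": [0, 0, 0], "gripper": 0},
    {"travel": [0.06, 0.36, 0.19], "angular": [0, 0, 0], "gripper": 0},
    {"travel": [0.071, 0.42, 0.19], "angular": [0, 0, 0], "gripper": 0},
    {"travel": [0.076, 0.45, 0.19], "angular": [0, 0, 0], "gripper": 0}
  ]
}}

```text
t: 21.5
tool_pos: [0.5971, 0.3396, 0.149]
tool_rot: [-3.141, -0.005, 0.001]
contact_force: [-1.2, -0.5, -0.7]
opening: 0.0587
grip_force: 43.9
```

```bash
python3 - <<'E'
from station import ctrl
from h import *
d=ctrl.get_image("wrist"); V=d["img"].copy()
o=ctrl.get_obs(); print(o["tool_pos"],o["tool_rot"],o["opening"])
def dr(P,c): cv2.polylines(V,[np.int32(proj(d,P).round())],True,c,1)
X=(.5137,.3387,-.0079)
for k in(-.084,0,.084):
    for z,c in((.028,(255,0,0)),(.004,(255,255,255))):
        dr(box(X[0]+k*np.cos(X[2]),X[1]+k*np.sin(X[2]),X[2],.08,.08,z,z+.001)[:4][[0,1,3,2]],c)
S=ctrl.get_image("top")["img"][160:340,80:240]
cv2.imwrite("pics/w7.png",np.hstack([cv2.resize(V,(480,360)),cv2.resize(S,(320,360))])[:,:,::-1])
E
```

```text
[0.59717909 0.34077966 0.14903909] [-3.13971877e+00 -5.47653183e-03  6.49126564e-05] 0.058493181347137144
```

View pics/w7.png

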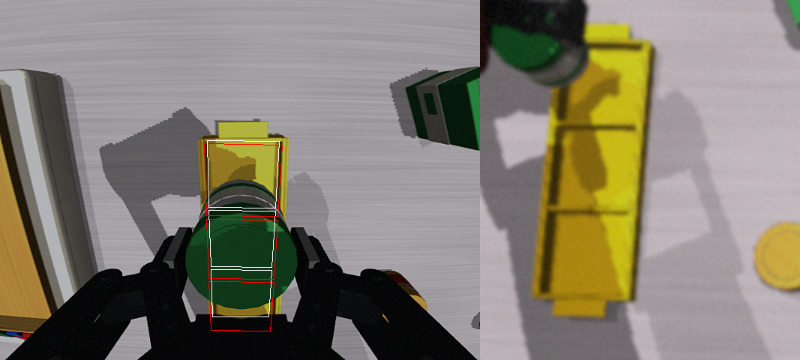

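```bash
python3 - <<'E'
from h import *
import pickle
d=pickle.load(open("top.pkl","rb"))
for z in(.028,.004):
    a=back(d,(142.7,176.5),z);b=back(d,(130,311.5),z);print(z,a.round(4),b.round(4),((a+b)/2).round(4),np.arctan2(a[1]-b[1],a[0]-b[0]),np.hypot(*(a-b)[:2]))
E
```

```text
0.028 [0.648  0.3351 0.028 ] [0.3825 0.3323 0.028 ] [0.5153 0.3337 0.028 ] 0.010639573655175262 0.2655249892851956
0.004 [0.6563 0.3449 0.004 ] [0.3831 0.342  0.004 ] [0.5197 0.3434 0.004 ] 0.010639573655174919 0.2732031652807213
```

>>> {"fn": "step_arm", "kwargs": {
  "targets": [
    {"travel": [0, 0, 0], "angular": [0, 0, 0], "gripper": 0},
    {"travel": [0, 0, -0.05], "angular": [0, 0, 0], "gripper": 0},
    {"travel": [0, 0, -0.11], "angular": [0, 0, 0], "gripper": 0},
    {"travel": [0, 0, -0.155], "angular": [0, 0, 0], "gripper": 0},
    {"travel": [0, 0, -0.17], "angular": [0, 0, 0], "gripper": 0},
    {"travel": [0, 0, -0.175], "angular": [0, 0, 0], "gripper": 0},
    {"travel": [0, 0, -0.177], "angular": [0, 0, 0], "gripper": 0},
    {"travel": [0, 0, -0.177], "angular": [0, 0, 0], "gripper": 0},
    {"travel": [0, 0, -0.177], "angular": [0, 0, 0], "gripper": 0}
  ]
}}

```text
t: 22.5
tool_pos: [0.5987, 0.337, 0.045]
tool_rot: [-3.14, -0.0, -0.004]
contact_force: [0.3, 0.2, -1.9]
opening: 0.059
grip_force: 44.0
```

>>> {"fn": "step_arm", "kwargs": {
  "targets": [
    {"travel": [0, 0, -0.001], "angular": [0, 0, 0], "gripper": 0},
    {"travel": [0, 0, -0.002], "angular": [0, 0, 0], "gripper": 0},
    {"travel": [0, 0, -0.003], "angular": [0, 0, 0], "gripper": 0},
    {"travel": [0, 0, -0.003], "angular": [0, 0, 0], "gripper": 0},
    {"travel": [0, 0, -0.003], "angular": [0, 0, 0], "gripper": 0}
  ]
}}

```text
t: 23.0
tool_pos: [0.5978, 0.3368, 0.0422]
tool_rot: [-3.141, -0.0, -0.001]
contact_force: [-2.7, -1.3, 4.5]
opening: 0.0585
grip_force: 44.3
```

>>> {"fn": "step_arm", "kwargs": {
  "targets": [
    {"travel": [0, 0, 0], "angular": [0, 0, 0], "gripper": 1},
    {"travel": [0, 0, 0], "angular": [0, 0, 0], "gripper": 1},
    {"travel": [0, 0, 0], "angular": [0, 0, 0], "gripper": 1},
    {"travel": [0, 0, 0.05], "angular": [0, 0, 0], "gripper": 1},
    {"travel": [0, 0, 0.12], "angular": [0, 0, 0], "gripper": 1},
    {"travel": [0, 0, 0.2], "angular": [0, 0, 0], "gripper": 1},
    {"travel": [0, 0, 0.25], "angular": [0, 0, 0], "gripper": 1}
  ]
}}

```text
t: 23.7
tool_pos: [0.5988, 0.3371, 0.1956]
tool_rot: [-3.14, -0.0, -0.007]
contact_force: [0.4, 0.7, 0.5]
opening: 0.0853
grip_force: 0.0
```

>>> {"fn": "step_arm", "kwargs": {
  "targets": [
    {"travel": [-0.278, -0.334, 0], "angular": [0, 0, 0], "gripper": 1},
    {"travel": [-0.278, -0.334, 0], "angular": [0, 0, 0], "gripper": 1},
    {"travel": [-0.278, -0.334, 0], "angular": [0, 0, 0], "gripper": 1},
    {"travel": [-0.278, -0.334, 0], "angular": [0, 0, 0], "gripper": 1},
    {"travel": [-0.278, -0.334, 0], "angular": [0, 0, 0], "gripper": 1},
    {"travel": [-0.278, -0.334, 0], "angular": [0, 0, 0], "gripper": 1},
    {"travel": [-0.278, -0.334, 0], "angular": [0, 0, 0], "gripper": 1},
    {"travel": [-0.278, -0.334, 0], "angular": [0, 0, 0], "gripper": 1}
  ]
}}

```text
t: 24.5
tool_pos: [0.4316, 0.1366, 0.1918]
tool_rot: [-3.141, 0.0, -0.002]
contact_force: [0.4, 0.7, -0.1]
opening: 0.0855
grip_force: 0.0
```

```bash
python3 - <<'E'
from station import ctrl
from h import *
d=ctrl.get_image("wrist"); V=d["img"].copy()
o=ctrl.get_obs(); print(o["tool_pos"],o["tool_rot"],o["opening"])
def dr(P,c): cv2.polylines(V,[np.int32(proj(d,P).round())],True,c,1)
dr(cyl(.431,.1355,.031,.05,.05)[:40],(255,0,255))
X=(.5137,.3387,-.0079)
for k in(-.084,0,.084):
    for z,c in((.028,(255,0,0)),(.004,(255,255,255))):
        dr(box(X[0]+k*np.cos(X[2]),X[1]+k*np.sin(X[2]),X[2],.08,.08,z,z+.001)[:4][[0,1,3,2]],c)
S=ctrl.get_image("top")["img"][160:340,80:240]
cv2.imwrite("pics/w8.png",np.hstack([cv2.resize(V,(480,360)),cv2.resize(S,(320,360))])[:,:,::-1])
E
```

```text
[0.43172016 0.13682668 0.19172271] [-3.14111707e+00 -1.02421026e-03 -1.54462302e-03] 0.08551037675938164
```

View pics/w8.png

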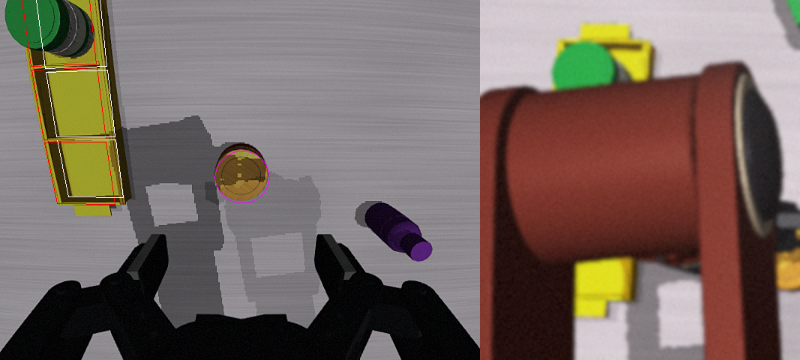

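The tub is in the far yellow cell and the tin at (242,175) matches its overlay. Grip the tin.

>>> {"fn": "step_arm", "kwargs": {
  "targets": [
    {"travel": [0, 0, -0.08], "angular": [0, 0, 0], "gripper": 1},
    {"travel": [0, 0, -0.16], "angular": [0, 0, 0], "gripper": 1},
    {"travel": [0, 0, -0.24], "angular": [0, 0, 0], "gripper": 1},
    {"travel": [0, 0, -0.288], "angular": [0, 0, 0], "gripper": 1},
    {"travel": [0, 0, -0.288], "angular": [0, 0, 0], "gripper": 1},
    {"travel": [0, 0, -0.288], "angular": [0, 0, 0], "gripper": 0},
    {"travel": [0, 0, -0.288], "angular": [0, 0, 0], "gripper": 0},
    {"travel": [0, 0, -0.288], "angular": [0, 0, 0], "gripper": 0},
    {"travel": [0, 0, -0.288], "angular": [0, 0, 0], "gripper": 0},
    {"travel": [0, 0, -0.288], "angular": [0, 0, 0], "gripper": 0}
  ]
}}

```text
t: 25.6
tool_pos: [0.4331, 0.1367, 0.021]
tool_rot: [-3.14, -0.0, -0.008]
contact_force: [0.3, 1.1, 7.1]
opening: 0.0609
grip_force: 44.4
```

>>> {"fn": "step_arm", "kwargs": {
  "targets": [
    {"travel": [0, 0, 0], "angular": [0, 0, 0], "gripper": 0},
    {"travel": [0, 0, 0], "angular": [0, 0, 0], "gripper": 0}
  ]
}}

```text
t: 25.8
tool_pos: [0.4331, 0.1367, 0.021]
tool_rot: [-3.14, -0.0, -0.008]
contact_force: [-0.4, 1.6, 7.0]
opening: 0.0609
grip_force: 44.5
```

>>> {"fn": "step_arm", "kwargs": {
  "targets": [
    {"travel": [0, 0, 0.04], "angular": [0, 0, 0], "gripper": 0},
    {"travel": [0, 0, 0.1], "angular": [0, 0, 0], "gripper": 0},
    {"travel": [0, 0, 0.16], "angular": [0, 0, 0], "gripper": 0},
    {"travel": [0, 0.05, 0.18], "angular": [0, 0, 0], "gripper": 0},
    {"travel": [0, 0.12, 0.18], "angular": [0, 0, 0], "gripper": 0},
    {"travel": [0, 0.2, 0.18], "angular": [0, 0, 0], "gripper": 0},
    {"travel": [-0.002, 0.27, 0.18], "angular": [0, 0, 0], "gripper": 0},
    {"travel": [-0.002, 0.32, 0.18], "angular": [0, 0, 0], "gripper": 0},
    {"travel": [-0.002, 0.336, 0.18], "angular": [0, 0, 0], "gripper": 0},
    {"travel": [-0.002, 0.336, 0.18], "angular": [0, 0, 0], "gripper": 0}
  ]
}}

```text
t: 26.8
tool_pos: [0.4292, 0.3383, 0.1263]
tool_rot: [3.141, 0.003, -0.001]
contact_force: [0.2, -0.5, -1.3]
opening: 0.0605
grip_force: 44.2
```

>>> {"fn": "step_arm", "kwargs": {
  "targets": [
    {"travel": [0, 0, 0], "angular": [0, 0, 0], "gripper": 0},
    {"travel": [0, 0, -0.05], "angular": [0, 0, 0], "gripper": 0},
    {"travel": [0, 0, -0.11], "angular": [0, 0, 0], "gripper": 0},
    {"travel": [0, 0, -0.145], "angular": [0, 0, 0], "gripper": 0},
    {"travel": [0, 0, -0.16], "angular": [0, 0, 0], "gripper": 0},
    {"travel": [0, 0, -0.165], "angular": [0, 0, 0], "gripper": 0},
    {"travel": [0, 0, -0.167], "angular": [0, 0, 0], "gripper": 0},
    {"travel": [0, 0, -0.167], "angular": [0, 0, 0], "gripper": 0},
    {"travel": [0, 0, -0.167], "angular": [0, 0, 0], "gripper": 0}
  ]
}}

```text
t: 27.7
tool_pos: [0.4306, 0.3383, 0.0277]
tool_rot: [-3.14, -0.0, -0.004]
contact_force: [0.1, 0.1, -0.9]
opening: 0.0605
grip_force: 44.2
```

>>> {"fn": "step_arm", "kwargs": {
  "targets": [
    {"travel": [0, 0, -0.001], "angular": [0, 0, 0], "gripper": 0},
    {"travel": [0, 0, -0.002], "angular": [0, 0, 0], "gripper": 0},
    {"travel": [0, 0, -0.003], "angular": [0, 0, 0], "gripper": 0},
    {"travel": [0, 0, -0.003], "angular": [0, 0, 0], "gripper": 0},
    {"travel": [0, 0, -0.003], "angular": [0, 0, 0], "gripper": 0}
  ]
}}

```text
t: 28.2
tool_pos: [0.4297, 0.338, 0.025]
tool_rot: [-3.141, -0.0, -0.0]
contact_force: [-2.5, -0.5, 5.2]
opening: 0.0609
grip_force: 44.8
```

Contact at the expected height. Release, retreat upward and back towards the centre for the final check.

>>> {"fn": "step_arm", "kwargs": {
  "targets": [
    {"travel": [0, 0, 0], "angular": [0, 0, 0], "gripper": 1},
    {"travel": [0, 0, 0], "angular": [0, 0, 0], "gripper": 1},
    {"travel": [0, 0, 0], "angular": [0, 0, 0], "gripper": 1},
    {"travel": [0, 0, 0.05], "angular": [0, 0, 0], "gripper": 1},
    {"travel": [0, 0, 0.12], "angular": [0, 0, 0], "gripper": 1},
    {"travel": [0, 0, 0.2], "angular": [0, 0, 0], "gripper": 1},
    {"travel": [0, 0, 0.28], "angular": [0, 0, 0], "gripper": 1},
    {"travel": [-0.05, 0.05, 0.33], "angular": [0, 0, 0], "gripper": 1},
    {"travel": [-0.1, 0.13, 0.33], "angular": [0, 0, 0], "gripper": 1},
    {"travel": [-0.15, 0.2, 0.33], "angular": [0, 0, 0], "gripper": 1}
  ]
}}

```text
t: 29.2
tool_pos: [0.3453, 0.4514, 0.2248]
tool_rot: [-3.138, 0.003, -0.005]
contact_force: [0.7, 0.4, 0.1]
opening: 0.0854
grip_force: 0.0
```

>>> {"fn": "step_arm", "kwargs": {
  "targets": [
    {"travel": [-0.15, 0.1, 0], "angular": [0, 0, 0], "gripper": 1},
    {"travel": [-0.15, 0.1, 0], "angular": [0, 0, 0], "gripper": 1},
    {"travel": [-0.15, 0.1, 0], "angular": [0, 0, 0], "gripper": 1},
    {"travel": [-0.15, 0.1, 0], "angular": [0, 0, 0], "gripper": 1},
    {"travel": [-0.15, 0.1, 0], "angular": [0, 0, 0], "gripper": 1}
  ]
}}

```text
t: 29.7
tool_pos: [0.2559, 0.5093, 0.2222]
tool_rot: [3.141, -0.001, 0.001]
contact_force: [0.9, -0.4, -0.0]
opening: 0.0853
grip_force: 0.0
```

```bash
python3 - <<'E'
from station import ctrl
from h import *
o=ctrl.get_obs(); print(o["tool_pos"],o["contact_force"],o["t"])
a=ctrl.get_image("top")["img"][100:360,80:540]; b=ctrl.get_image("scene")["img"][120:380,140:540]
cv2.imwrite("pics/end.png",np.vstack([cv2.resize(a,(530,300)),cv2.resize(b,(530,300))])[:,:,::-1])
E
```

```text
[0.25592983 0.50929698 0.22222386] [ 0.90552296 -0.38309065 -0.01921904] 29.7
```

View pics/end.png

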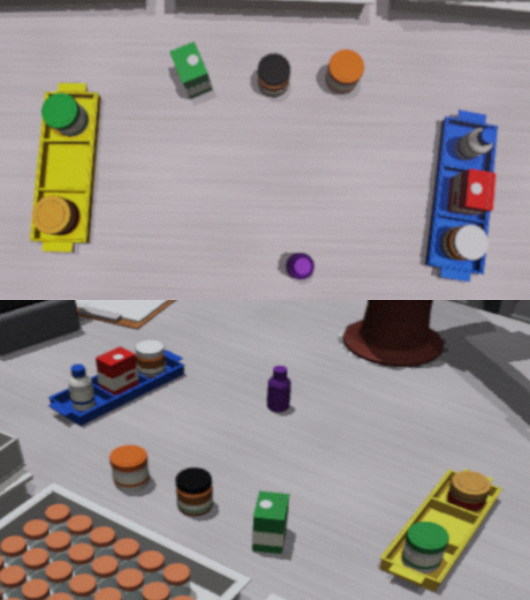

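All five stand upright in cells of their own. Blue tray: bottle (475,143), carton (473,190), jar (467,242). Yellow tray: tub (62,113), tin (55,215). The green carton, black-lid jar, orange tub and purple bottle are where they were. Handing in.

```bash
python3 -c "
from station import ctrl
print(ctrl.finish_job())"
```

```text
the job is handed in; nothing more can be done
None
```

Both orders are made up and handed in at about 30 s: the blue tray holds the white-lid jar, red carton and blue-cap bottle, and the yellow tray holds the green-lid tub and brass tin, all upright in separate cells, with the look-alikes still in place in the final pictures.

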